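# Locate a wax blank against the three pins of a jig and lock it in

### The arm

A 7-joint arm with a two-finger parallel gripper is mounted at the origin on a cart in front of the work surface, level with it; the furniture and walls round the work are solid. World frame = base frame: x ahead of the robot, y to its left, z up, the work surface at z = 0. Lengths are in m, angles in rad, forces in N, time in s.
With the tool pointing down it reaches from about 0.375 to 0.925 m from the base axis. Payload 3.1 kg.
Tool frame: the origin (TCP) lies midway between the tips of the shut fingers; the grasp point (between the pads) lies behind it (arm.grasp_offset is the z of the grasp point in the tool frame, in m); z points along the fingers, y is the line along which they close (so a half turn about z gives the same grasp; the last joint's range is limited). The gripper opens to 85 mm and grips with 20 to 120 N. Pads are 22 mm wide; open, the fingers measure 114 mm over their backs; the gripper's body (76 mm by 85 mm) begins 54 mm behind the grasp point. The pads swing forward as they close: fully open they stand 13 mm farther back than shut.
Start: joints at [1.221, 0.383, 0.044, 1.598, -0.018, 1.161, -0.05], TCP at [0.162, -0.629, 0.231] pointing down, gripper open.
Joint ranges: [-2.61, 2.61], [-0.41, 2.15], [-1.48, 1.57], [0, 2.5], [-1.57, 4.71], [0.05, 1.97], [-2.85, 2.85]. Speed limits (rad/s): [2.79, 2.79, 3.14, 3.14, 3.14, 3.14, 3.14].

### API

Orientations are given as [roll, pitch, yaw] about the fixed x, y, z axes, in that order (R = Rz(yaw) Ry(pitch) Rx(roll)).
In Python, from station import arm gives the robot as it stands. The module is installed in compiled form; this text tells all that it offers.
- The arm moves only by the tool jog_arm, never from a script. Its argument "plan" is a list of rows, each a list of 7 numbers: the shift along the tool's x, y, z in cm, then the turn, a rotation vector about the tool's x, y, z in degrees, then the opening, from -1 (shut) to 1 (fully open). A call has 1 to 5 rows; each row shifts and turns the commanded pose from where the row before left it, along the tool's axes as they then stand; what a row does not reach is not made up. A row lasts 1/10 s, in which the tool goes at most 50 mm and 8.59 degrees, less where a joint would pass 70% of its speed; a pose out of reach is approached as far as the arm can. A call is refused whole if a number of a shift passes 5 or a number of a turn 8.59, either way. A call with a gripper value outside its range is refused whole. The fingers move at their own pace and stop on an object; the grip force is fixed at half the most. Time passes only in rows, so rows that do not move let the fingers close. It gives the time, the measured TCP pose, the force, the opening and the grip force at its end, in the units of the state.
- arm.sense(): the state, without advancing time (a new reading comes with each control period).
- arm.snapshot(name): name is "side" or "top" or "wrist"; returns a dict with "frame" (384x512x3 uint8, red, green, blue), "depth" (384x512 float32, m along the optical axis (not along the pixel's ray), 0 where there is no reading), "fx", "fy", "cx", "cy" (pixels), "eye" and "rotation" of the camera in the world. Camera axes: x right, y down, z forward; pixel columns grow to the right and rows downward; lengths in m; the calibration is good to about 2 mm. The wrist camera is an equidistant fisheye: a pixel r from the principal point sees the ray r / f radians off the axis. A picture is of the moment at which its call begins.
- arm.job_done(): hands the job in; it is judged then, once.
The state is a dict: "time_s": time; "joint_positions": joint angles; "joint_vel": joint speeds; "effort": joint torques, N m; "ee_pos": TCP position; "orientation": TCP orientation; "force": force on the tool from outside, world axes, zero at the start; "moment": the same for the moment, N m; "width": finger opening in m; "grip_force": force on a finger pad.
Only numpy, scipy, OpenCV 4.12 (cv2) and the standard library are available. Lean on these libraries where they do the work, as an engineer would, in place of code of your own. Each camera call takes 0.05 s, during which the arm holds its last target. There are 200 camera calls.

### The job

Set up the yellow wax block in the locating jig. First take the stray nut off the jig's bed and put it in the blue tray; then lay the block flat on the bed, long side facing the two side pins but visibly clear of all three pins, press it down onto the bed, and slide it along the bed first against the two side pins and only then lengthways against the end pin. Last, swing the red keeper arm all the way over the seated block and leave it there; do not disturb the multimeter or the side cutters.

Things in the scene. Friction and masses are not known exactly. Their poses are not given: they have to be found in the camera images.
- block_center (a point): Centre of the loose block of yellow wax, 56 x 130 x 39 mm (its own x, y, z; long along y), about 0.22 kg, starting flat on the bench; this point is 19.5 mm above its underside. Either end may go to the end pin.
- nut_center (a point): Centre of the loose grey steel hexagon nut, 24 mm across flats (along its x), 27 mm across corners (y), 12 mm high, lying on the jig's bed where the block must go; this point is 6 mm above its underside.
- tray_in (a point): Centre of the inner floor (about 4 mm above the bench) of the fixed open blue plastic tray, outside 120 (x) x 100 (y) x 26 mm high, walls 4 mm. A small bolt lies fixed along its +x wall (x over 35 mm) and a small nut in its -x +y corner (x under -30 mm, y over 15 mm); the middle is free.
- jig_home (a point): Point on the bed (20 mm above the bench) of the fixed locating jig, straight under the block's centre when the block is home against all three pins. The home block lies along this point's y: it slides to +x onto the two side pins and to +y onto the end pin. Friction holds it where it is pushed.
- keeper (a joint): Red keeper arm on a post of the jig, on a vertical axis: 0 = open, along the jig's -x, beside the bed; grows as it swings counterclockwise seen from above; 1.57 = closed at its stop, pointing along the jig's -y over the block's end. Stiff (about 0.05 N m): it stays where it is left. Its underside is 43 mm above the bed, 4 mm over the block's top.
- keeper_knob (a point): Centre (half-way up) of the round black upright knob at the free end of the keeper arm: 18 mm across, 28 mm high, top 99 mm above the bench, standing on the red arm whose upper face is 71 mm above the bench. 70 mm from the arm's axis.
- keeper_hinge (a point): Point on the vertical axis of the keeper arm, at the arm's underside (63 mm above the bench), at x = 0, y = 100 mm from jig_home in the jig's frame.
- multimeter: Yellow and black multimeter, 140 x 70 x 45 mm, loose bystander on the left at the back; origin at the centre of its underside.
- side_cutters: Side cutters with dark handles, 76 x 128 x 12 mm, loose bystander on the right at the back; origin at the centre of the underside.
- wax_block: The same wax block; origin at the centre of its underside.
- loose_nut: The same loose nut; origin at the centre of its underside.
- jig: The jig; origin on the bench 20 mm below jig_home, same axes. Blue base 12 mm thick (x -72 to 62, y -115 to 125 mm), on it an aluminium bed (x -62 to 46, y -97 to 77 mm, top 20 mm above the bench). Three steel pins 12 mm across stand 14 mm above the bed: side pins centred at x = 34, y = 45 and -45 mm; end pin at x = 0, y = 71 mm. Keeper post 22 mm across at x = 0, y = 100 mm.

How it is judged:
On the way, in this order (a step that is already met when the one before it is completed fails the run):
1. the nut is off the jig and in the tray (x of nut_center in the frame of tray_in between -0.055 and 0.055 m and y of nut_center in the frame of tray_in between -0.045 and 0.045 m and z of nut_center in the frame of tray_in between 0 and 0.022 m), for 0.2 s.
2. the block is pressed flat onto the bed (over 5 N between block and jig) at least 4 mm clear of the side pins and of the end pin (angle between block_center's own z axis and vertical below 0.04 rad and z of block_center in the frame of jig_home between 0.015 and 0.0225 m and angle between the y axis of block_center and the y axis of jig_home, either way round below 0.3 rad and x of block_center in the frame of jig_home between -0.05 and -0.004 m and y of block_center in the frame of jig_home between -0.06 and -0.004 m and contact force between wax_block and jig above 5 N), for 0.1 s.
3. the block is flat on the bed against both side pins (angle between block_center's own z axis and vertical below 0.04 rad and z of block_center in the frame of jig_home between 0.015 and 0.0225 m and angle between the y axis of block_center and the y axis of jig_home, either way round below 0.035 rad and x of block_center in the frame of jig_home between -0.0025 and 0.0025 m), for 0.2 s.
4. the block is also against the end pin (all of step 3 and y of block_center in the frame of jig_home between -0.0025 and 0.0025 m), for 0.2 s.
5. the keeper arm is swung over the home block (all of step 4 and value of joint keeper above 1.4 rad), for 0.2 s.
At the end, for the whole second after the job is handed in: The block rests flat on the bed within 2.5 mm of touching both side pins and the end pin and square to them within 2 degrees; the keeper arm is closed over it (joint over 1.4 rad); the nut lies in the tray; block and nut are at rest (all of step 1 and all of step 5 and linear speed of each of wax_block, loose_nut below 0.01 m/s).
It fails at once if the multimeter or the side cutters are shifted by over 30 mm (distance of any of multimeter, side_cutters from where it was at the start of the episode above 0.03 m).
It also fails if it takes over 72 s, if anything falls off the work surface, if the arm or the gripper's body presses on something with over 40 N, if the wrist force passes 120 N, or if a joint passes its speed limit or range.

## Working session

There is one attempt and no reset: what is moved stays moved. The work goes in short steps, Python scripts to look and compute and a tool call to move; the robot and the scene stay as the last step left them, time stands still between calls to the robot, and variables do not carry over. Pictures are saved under pics/ and viewed, at most 10 in all, crops included, and the job is handed in when it is done.

Besides the shell and the picture viewer there is one more tool, called after "Call:" as a command line: name --pt "numbers of a row" for each row, then --argument value for the rest. jog_arm: Moves the arm, as the interface text tells. Its arguments: {"type":"object","properties":{"plan":{"type":"array","items":{"type":"array","items":{"type":"number"}}}},"required":["plan"]}

```bash
mkdir -p pics
cat > h.py <<'E'
import numpy as np, cv2, pickle
from station import arm
from scipy.spatial.transform import Rotation as R
def snap(n,f):
    s=arm.snapshot(n); pickle.dump(s,open(f'pics/{f}.pkl','wb'))
    cv2.imwrite(f'pics/{f}.png',s['frame'][:,:,::-1]); return s
def cloud(s):
    d=s['depth'].astype(float); v,u=np.mgrid[:d.shape[0],:d.shape[1]]
    p=np.stack([(u-s['cx'])/s['fx']*d,(v-s['cy'])/s['fy']*d,d],-1)
    return p@np.array(s['rotation']).T+np.array(s['eye'])
def st():
    a=arm.sense(); print({k:np.round(a[k],4).tolist() for k in a if k not in('effort','joint_vel')})
E
python3 - <<'E'
from h import *
st(); print(arm.grasp_offset)
a=snap('top','top0'); b=snap('side','side0')
for s in(a,b): print(s['eye'],np.round(s['rotation'],3).tolist(),s['fx'],s['cx'],s['cy'])
E
```

```text
{'time_s': 0.0, 'joint_positions': [1.2212, 0.3838, 0.0438, 1.5996, -0.0179, 1.1612, -0.0499], 'ee_pos': [0.1617, -0.6286, 0.2299], 'orientation': [-3.1389, 0.0001, 0.2519], 'force': [0.7759, -0.6942, -0.6576], 'moment': [-0.0215, 0.0202, -0.0014], 'grip_force': 0.0, 'width': 0.0855}
-0.0187
[ 0.44798276 -0.08944201  1.21332223] [-3.018, 0.016, -1.564] 360.2035143172382 255.50104930603206 193.7028297573927
[ 0.34168793 -0.92892386  0.42774781] [-1.954, -0.02, -0.239] 372.3580748097884 257.2677981908748 190.64904222892048
```

View pics/top0.png

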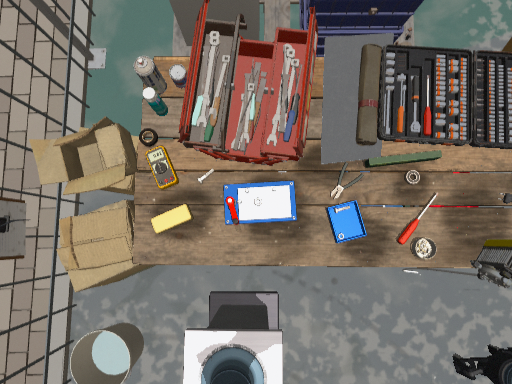

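The top view shows the block at about (171,218), the jig at (260,201), the red keeper at (232,207), the blue tray at (346,222), the multimeter at (161,167) and the cutters at (345,185). I'll enlarge this region.

```bash
sed -i "s/np.array(s\['rotation'\]).T/rot(s).T/" h.py
cat >> h.py <<'E'
def rot(s): return R.from_euler('xyz',s['rotation']).as_matrix()
def px(s,u,v,z):
    d=rot(s)@np.array([(u-s['cx'])/s['fx'],(v-s['cy'])/s['fy'] if 'fy' in s else 0,1]); e=np.array(s['eye']); return e+d*(z-e[2])/d[2]
def load(f): return pickle.load(open(f'pics/{f}.pkl','rb'))
E
python3 - <<'E'
from h import *
s=load('top0'); c=s['frame'][150:250,215:375,::-1]
cv2.imwrite('pics/c1.png',cv2.resize(c,None,fx=5,fy=5,interpolation=cv2.INTER_CUBIC))
P=cloud(s)
for u,v in[(171,218),(346,222),(280,202),(226,186),(293,216),(161,167),(300,260)]: print(u,v,np.round(P[v,u],4))
# block
hsv=cv2.cvtColor(s['frame'],cv2.COLOR_RGB2HSV)
def fit(m,name,z):
    m=m.astype(np.uint8); n,l,stt,ce=cv2.connectedComponentsWithStats(m)
    k=1+np.argmax(stt[1:,4]); v,u=np.nonzero(l==k)
    w=np.array([px(s,a,b,z)[:2] for a,b in zip(u,v)])
    r=cv2.minAreaRect((w*1000).astype(np.float32)); print(name,len(u),r,w.mean(0),np.median(P[v,u,2]))
def roi(m,x0,x1,y0,y1):
    o=np.zeros_like(m); o[y0:y1,x0:x1]=m[y0:y1,x0:x1]; return o
Y=(abs(hsv[...,0].astype(int)-27)<10)&(hsv[...,1]>90)&(P[...,2]>.03)
fit(roi(Y,145,195,198,240),'block',.039)
B=(abs(hsv[...,0].astype(int)-108)<14)&(hsv[...,1]>120)
fit(roi(B,215,305,175,230),'jigbase',.012)
fit(roi(B,315,375,195,250),'tray',.026)
W=(hsv[...,1]<60)&(hsv[...,2]>170)
fit(roi(W,215,305,175,230),'bed',.02)
Rd=((hsv[...,0]<8)|(hsv[...,0]>172))&(hsv[...,1]>140)
fit(roi(Rd,215,305,175,230),'keeper',.071)
E
```

```text
171 218 [0.513  0.2076 0.0339]
346 222 [ 0.505  -0.372   0.0025]
280 202 [ 0.5689 -0.1507  0.0227]
226 186 [0.6225 0.0302 0.0172]
293 216 [ 0.523  -0.194   0.0179]
161 167 [0.6827 0.2467 0.0364]
300 260 [ 0.3784 -0.218  -0.0017]
block 657 ((512.5853881835938, 207.41151428222656), (55.10272216796875, 129.11570739746094), 24.09615707397461) [0.512528   0.20745771] 0.03849240406901244
jigbase 875 ((569.4508666992188, -82.28528594970703), (135.43011474609375, 238.3698272705078), 3.6934330463409424) [ 0.57567578 -0.07465527] 0.011966030101331349
tray 1090 ((506.05865478515625, -367.1550598144531), (121.31768798828125, 104.42754364013672), 14.369279861450195) [ 0.50526043 -0.36872635] 0.0047362155381321935
bed 1677 ((567.94970703125, -97.26736450195312), (108.00080108642578, 173.00425720214844), 3.675799608230591) [ 0.56763647 -0.09755037] 0.020226556822324104
keeper 131 ((536.0936889648438, 4.7590789794921875), (91.24527740478516, 24.59564781188965), 13.565140724182129) [0.54146754 0.00413467] 0.07092068339058266
```

View pics/c1.png

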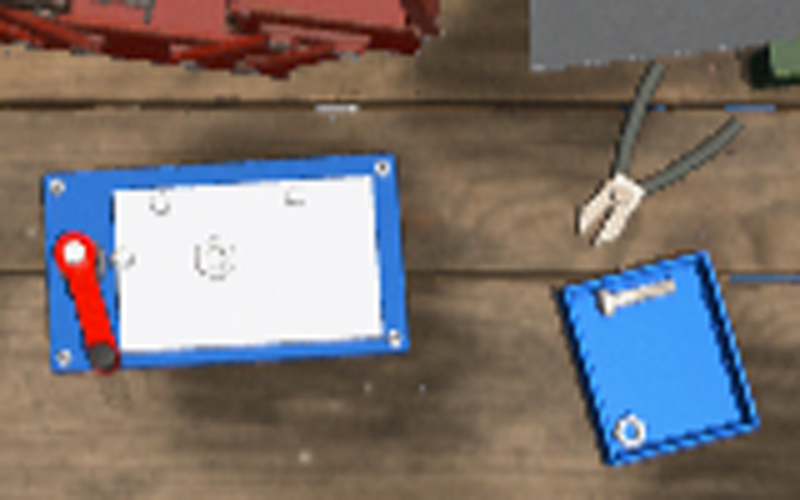

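Enlarged, the loose nut is at (258,201.6), the knob at (235.6,221) and the side pins are on the upper (+x) side. The end pin and post are on the left (+y), so the jig yaw is about +3.7°. In the tray, the bolt lies along the upper (+x) wall and the small nut in the lower-left corner.

```bash
cat >> h.py <<'E'
J=np.array([.575,-.087]); JY=np.radians(3.69)
def rz(a): return np.array([[np.cos(a),-np.sin(a)],[np.sin(a),np.cos(a)]])
def j2w(x,y): return J+rz(JY)@[x/1000,y/1000]
def w2j(p): return rz(JY).T@(np.array(p)[:2]-J)*1000
def go(p,psi,n=None):
    """identical rows from the measured pose to p (m), yaw psi (deg), tool vertical"""
    a=arm.sense(); q=np.array(a['ee_pos']); y0=a['orientation'][2]
    dy=(np.radians(psi)-y0+np.pi)%(2*np.pi)-np.pi; D=np.array(p)-q
    n=n or int(max(np.ceil(abs(dy)/np.radians(8.5)),np.ceil(np.linalg.norm(D)*1.08/.048),1))
    M=sum(rz(y0+dy*k/n)@np.diag([1,-1]) for k in range(n))
    s=np.linalg.solve(M,D[:2])
    r=R.from_euler('xyz',a['orientation']); g=R.from_euler('xyz',[np.pi,0,y0]); tl=(r.inv()*g).as_rotvec(degrees=True)
    print(n,'rows of',np.round([*s*100,-D[2]*100/n],2).tolist(),'turn z',round(-np.degrees(dy)/n,2),'| tilt fix',np.round(tl,2),'total',np.round(np.r_[s*n*100,-D[2]*100],2))
E
python3 - <<'E'
from h import *
s=load('top0')
nut=px(s,258,201.6,.032); k=px(s,235.6,221,.099); h=px(s,229.6,200,.071)
for n,p in(('nut',nut),('knob',k),('hinge',h)): print(n,p,w2j(p))
for n,u,v in(('s1',247,190.8),('s2',274,189.5),('e',239.4,201.6)): print(n,w2j(px(s,u,v,.034)))
d=w2j(k)-w2j(h); print('keeper ang',np.arctan2(-d[1],-d[0]))
go([nut[0]-.05,nut[1],.20],93.7)
E
```

```text
nut [ 0.56886612 -0.07782168  0.032     ] [-5.53046573  9.55406075]
knob [ 0.50135795 -0.00960877  0.099     ] [-68.5086237   81.97024903]
hinge [0.56951276 0.0125091  0.071     ] [ 0.92836124 99.65595641]
s1 [32.20917421 43.74935433]
s2 [ 31.23644162 -45.52406598]
e [-2.12865552 70.69551017]
keeper ang 0.24939872854445397
15 rows of [4.72, -0.46, 0.2] turn z -5.28 | tilt fix [-0.14  0.01 -0.  ] total [70.83 -6.97  3.  ]
```

Call:
jog_arm --pt "4.7 -0.46 0.2 0 0 -5.28 0" --pt "4.7 -0.46 0.2 0 0 -5.28 0" --pt "4.7 -0.46 0.2 0 0 -5.28 0" --pt "4.7 -0.46 0.2 0 0 -5.28 0" --pt "4.7 -0.46 0.2 0 0 -5.28 0"

```text
time_s: 0.6
ee_pos: [0.365, -0.509, 0.2206]
orientation: [-3.141, -0.0, 0.717]
force: [-0.3, -0.2, -0.7]
width: 0.0431
grip_force: 0.0
```

Call:
jog_arm --pt "4.7 -0.46 0.2 0 0 -5.28 0" --pt "4.7 -0.46 0.2 0 0 -5.28 0" --pt "4.7 -0.46 0.2 0 0 -5.28 0" --pt "4.7 -0.46 0.2 0 0 -5.28 0" --pt "4.7 -0.46 0.2 0 0 -5.28 0"

```text
time_s: 1.1
ee_pos: [0.4919, -0.3121, 0.2107]
orientation: [-3.141, -0.0, 1.177]
force: [0.8, 0.7, 0.2]
width: 0.0426
grip_force: 0.0
```

Call:
jog_arm --pt "4.7 -0.46 0.2 0 0 -5.28 0" --pt "4.7 -0.46 0.2 0 0 -5.28 0" --pt "4.7 -0.46 0.2 0 0 -5.28 0" --pt "4.7 -0.46 0.2 0 0 -5.28 0" --pt "4.7 -0.46 0.2 0 0 -5.28 0"

```text
time_s: 1.6
ee_pos: [0.518, -0.0794, 0.2009]
orientation: [3.142, -0.0, 1.638]
force: [0.9, 0.1, 0.2]
width: 0.0429
grip_force: 0.0
```

Run:
```python
from h import *
s=snap('wrist','w1'); st(); print(s['eye'],s['rotation'],s['fx'],s['fy'],s['cx'],s['cy'])
```

```text
{'time_s': 1.65, 'joint_positions': [0.5343, 0.2162, -0.5307, 1.9123, 0.1177, 1.0471, 0.0375], 'ee_pos': [0.5168, -0.0679, 0.2007], 'orientation': [-3.1403, -0.0071, 1.6537], 'force': [-1.047, 6.7166, -1.3842], 'moment': [0.4937, 0.0857, -0.0099], 'grip_force': 0.0, 'width': 0.0427}
[ 0.51418919 -0.01548283  0.34287115] [ 2.88066156e+00 -6.33780799e-05  6.73367507e-02] 297.3186396354542 297.3186396354542 254.99604404261123 194.4422784121723
```

View pics/w1.png

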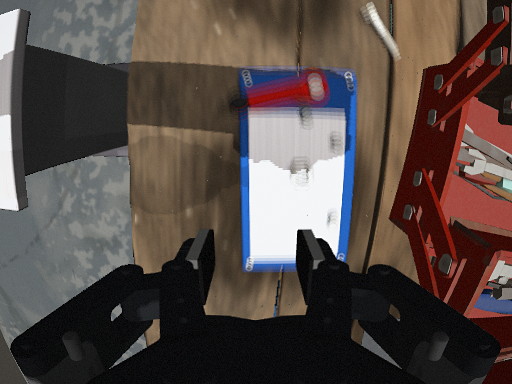

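The wrist view is blurred by motion: the nut is near (301,171) and the bed spans x 245–345. I'll take a sharp one at rest.

Run:
```python
from h import *
s=snap('wrist','w2'); s=snap('wrist','w2'); st(); print(s['eye'],s['rotation'])
cv2.imwrite('pics/c2.png',cv2.resize(s['frame'][60:210,220:380,::-1],None,fx=4,fy=4,interpolation=cv2.INTER_CUBIC))
```

```text
{'time_s': 1.75, 'joint_positions': [0.5384, 0.2175, -0.5218, 1.9093, 0.123, 1.0473, 0.0373], 'ee_pos': [0.5175, -0.0764, 0.2009], 'orientation': [-3.1407, -0.0014, 1.643], 'force': [0.6976, -1.3618, 0.2377], 'moment': [-0.055, -0.0588, 0.0044], 'grip_force': 0.0, 'width': 0.0431}
[ 0.51290315 -0.00831018  0.34308088] [2.88486068e+00 1.04571291e-03 7.82699067e-02]
```

View pics/c2.png

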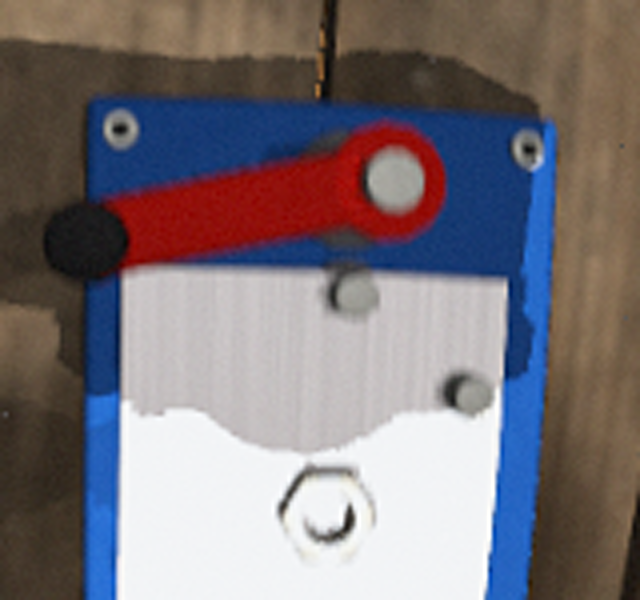

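The sharp crop shows the nut with its corners left and right, at about crop (280,510) and (375,515). Its flat normals are therefore about ±30° off the image x-axis. Pin tops are at crop (357,294) and (470,394), and the knob is at (88,240).

```bash
cat >> h.py <<'E'
def fx(s,u,v,z):
    x,y=(u-s['cx'])/s['fx'],(v-s['cy'])/s['fy']; t=np.hypot(x,y)+1e-12
    d=rot(s)@np.array([x/t*np.sin(t),y/t*np.sin(t),np.cos(t)]); e=np.array(s['eye']); return e+d*(z-e[2])/d[2]
E
python3 - <<'E'
from h import *
s=load('w2'); f=lambda a,b,z: fx(s,220+a/4-.4,60+b/4-.4,z)
for n,a,b,z in(('nutL',280,510,.032),('nutR',375,515,.032),('nut',328,513,.032),('tl',305,467,.032),('tr',353,468,.032),('bl',300,556,.032),('endpin',357,294,.034),('side1',470,394,.034),('post',395,180,.0765),('knob',88,240,.099)):
    p=f(a,b,z); print(n,p.round(4),w2j(p).round(1))
d=f(375,515,.032)-f(280,510,.032); print(np.degrees(np.arctan2(d[1],d[0])),np.linalg.norm(d))
n=f(328,513,.032); print('screws',w2j(f(121,129,.012)),w2j(f(529,149,.012)))
go([n[0],n[1],.12],93.7+30); go([n[0],n[1],.12],93.7-30)
E
```

```text
nutL [ 0.5556 -0.0786  0.032 ] [-18.9   9.6]
nutR [ 0.5818 -0.0779  0.032 ] [7.4 8.6]
nut [ 0.5688 -0.0784  0.032 ] [-5.7  9. ]
tl [ 0.5611 -0.0663  0.032 ] [-12.6  21.5]
tr [ 0.5742 -0.0655  0.032 ] [ 0.6 21.5]
bl [ 0.5625 -0.091   0.032 ] [-12.8  -3.2]
endpin [ 0.5698 -0.0188  0.034 ] [-0.8 68.4]
side1 [ 0.6036 -0.0421  0.034 ] [31.4 42.9]
post [0.5682 0.0094 0.0765] [-0.6 96.6]
knob [ 0.5019 -0.0104  0.099 ] [-68.   81.2]
1.5944813789988188 0.02626731301650662
screws [-63.29615746 111.76852439] [ 52.30190803 111.69123003]
4 rows of [-0.39, 1.24, 2.02] turn z -7.39 | tilt fix [-0.05 -0.08  0.  ] total [-1.56  4.94  8.09]
4 rows of [0.11, 1.29, 2.02] turn z 7.61 | tilt fix [-0.05 -0.08  0.  ] total [0.45 5.16 8.09]
```

Call:
jog_arm --pt "0.1 1.29 3 0 0 7.8 0" --pt "0.1 1.29 3 0 0 7.8 0" --pt "0.1 1.29 3 0 0 7.8 0" --pt "0.1 1.29 3 0 0 7.8 0" --pt "0 0 1 0 0 0 0"

```text
time_s: 2.25
ee_pos: [0.5676, -0.0872, 0.0676]
orientation: [-3.137, 0.003, 1.086]
force: [-1.4, -0.8, 0.8]
width: 0.0429
grip_force: 0.0
```

```bash
sed -i 's/J=np.array(\[.575,-.087\])/J=np.array([.574,-.0882])/' h.py
python3 - <<'E'
from h import *
arm.snapshot('top');arm.snapshot('top');st(); go([.5688,-.0784,.023],61.6)
E
```

```text
{'time_s': 2.35, 'joint_positions': [0.393, 0.4718, -0.3783, 1.8832, 0.2289, 0.8344, -0.5843], 'ee_pos': [0.5669, -0.086, 0.069], 'orientation': [-3.1367, 0.0025, 1.09], 'force': [-0.4579, -0.0877, 0.5311], 'moment': [-0.0809, 0.0472, 0.0185], 'grip_force': 0.0, 'width': 0.0428}
2 rows of [0.38, -0.09, 2.3] turn z 0.43 | tilt fix [-0.28  0.14 -0.  ] total [ 0.77 -0.18  4.6 ]
```

Call:
jog_arm --pt "0.77 -0.18 0 -0.28 0.14 0.85 0" --pt "0 0 2.3 0 0 0 0" --pt "0 0 1.3 0 0 0 0" --pt "0 0 0 0 0 0 0" --pt "0 0 0 0 0 0 0"

```text
time_s: 2.85
ee_pos: [0.5714, -0.0772, 0.0359]
orientation: [3.136, -0.003, 1.075]
force: [0.6, 0.5, -0.8]
width: 0.0425
grip_force: 0.0
```

Run:
```python
from h import *
st(); go([.5688,-.0784,.023],61.6)
```

```text
{'time_s': 2.85, 'joint_positions': [0.3627, 0.521, -0.3618, 1.8955, 0.2575, 0.7641, -0.6372], 'ee_pos': [0.5714, -0.0772, 0.0359], 'orientation': [3.1362, -0.0026, 1.0749], 'force': [0.5691, 0.5005, -0.7653], 'moment': [0.0181, 0.0431, 0.0071], 'grip_force': 0.0, 'width': 0.0425}
1 rows of [-0.23, -0.17, 1.29] turn z -0.01 | tilt fix [ 0.31 -0.15 -0.  ] total [-0.23 -0.17  1.29]
```

Call:
jog_arm --pt "-0.23 -0.17 0.6 0.3 -0.15 0 0" --pt "0 0 0.65 0 0 0 0" --pt "0 0 0 0 0 0 0" --pt "0 0 0 0 0 0 0" --pt "0 0 0 0 0 0 0"

```text
time_s: 3.35
ee_pos: [0.5689, -0.0783, 0.0229]
orientation: [-3.141, -0.0, 1.075]
force: [0.3, 0.1, -1.0]
width: 0.0427
grip_force: 0.0
```

Call:
jog_arm --pt "0 0 0 0 0 0 -0.6" --pt "0 0 0 0 0 0 -0.6" --pt "0 0 0 0 0 0 -0.6" --pt "0 0 0 0 0 0 -0.6" --pt "0 0 0 0 0 0 -0.6"

```text
time_s: 3.85
ee_pos: [0.5694, -0.0783, 0.0233]
orientation: [3.141, -0.0, 1.075]
force: [-0.3, -0.0, 3.3]
width: 0.0215
grip_force: 59.2
```

Run:
```python
from h import *
st(); go([.5688,-.0784,.023],61.6)
```

```text
{'time_s': 3.85, 'joint_positions': [0.359, 0.5404, -0.355, 1.8992, 0.2663, 0.7471, -0.6421], 'ee_pos': [0.5694, -0.0783, 0.0233], 'orientation': [3.1409, -0.0003, 1.0748], 'force': [-0.2547, -0.0228, 3.324], 'moment': [0.0228, 0.0575, 0.0118], 'grip_force': 59.1715, 'width': 0.0215}
1 rows of [-0.04, -0.04, 0.03] turn z -0.02 | tilt fix [ 0.04 -0.02 -0.  ] total [-0.04 -0.04  0.03]
```

Call:
jog_arm --pt "0 0 -3 0 0 0 -1" --pt "0 0 -4 0 0 0 -1" --pt "0 0 -1 0 0 0 -1" --pt "0 0 0 0 0 0 -1" --pt "0 0 0 0 0 0 -1"

```text
time_s: 4.35
ee_pos: [0.5677, -0.0785, 0.1016]
orientation: [-3.139, 0.001, 1.075]
force: [0.4, 0.2, -1.1]
width: 0.0212
grip_force: 59.0
```

Run:
```python
from h import *
st(); go([.5104,-.3764,.08],61.6)
```

```text
{'time_s': 4.35, 'joint_positions': [0.3944, 0.4235, -0.3937, 1.8707, 0.2045, 0.8892, -0.5941], 'ee_pos': [0.5677, -0.0785, 0.1016], 'orientation': [-3.1394, 0.0011, 1.0746], 'force': [0.4206, 0.1729, -1.1066], 'moment': [-0.0198, 0.0088, 0.0104], 'grip_force': 58.9773, 'width': 0.0212}
7 rows of [-4.13, 1.31, 0.31] turn z -0.0 | tilt fix [-0.12  0.06 -0.  ] total [-28.93   9.14   2.16]
```

Call:
jog_arm --pt "-4.2 1.3 0 0 0 0 -1" --pt "-4.2 1.3 0 0 0 0 -1" --pt "-4.2 1.3 0 0 0 0 -1" --pt "-4.1 1.3 0 0 0 0 -1" --pt "-4.1 1.3 0.5 0 0 0 -1"

```text
time_s: 4.85
ee_pos: [0.5252, -0.2934, 0.0958]
orientation: [-3.138, 0.0, 1.075]
force: [1.1, 0.1, 0.0]
width: 0.0214
grip_force: 59.0
```

Call:
jog_arm --pt "-4.1 1.3 0.5 0 0 0 -1" --pt "-4.0 1.3 1 0 0 0 -1" --pt "0 0 0 0 0 0 -1" --pt "0 0 0 0 0 0 -1" --pt "0 0 0 0 0 0 -1"

```text
time_s: 5.35
ee_pos: [0.5111, -0.3733, 0.0811]
orientation: [-3.138, -0.002, 1.077]
force: [0.2, 0.4, 0.0]
width: 0.0217
grip_force: 59.0
```

Run:
```python
from h import *
s=snap('wrist','w3'); st(); go([.5104,-.3764,.012],61.6); cv2.imwrite('pics/c3.png',cv2.resize(s['frame'][60:384,80:460,::-1],None,fx=1.5,fy=1.5))
```

```text
{'time_s': 5.4, 'joint_positions': [0.7922, 0.5353, -0.2893, 1.7337, 0.1844, 0.9021, -0.0668], 'ee_pos': [0.5118, -0.3728, 0.0817], 'orientation': [-3.1391, -0.0018, 1.078], 'force': [0.9531, 0.3405, -1.5322], 'moment': [0.0069, -0.0006, 0.023], 'grip_force': 58.9759, 'width': 0.0217}
2 rows of [-0.19, 0.02, 3.48] turn z 0.08 | tilt fix [-0.14 -0.1   0.  ] total [-0.38  0.05  6.97]
```

View pics/c3.png

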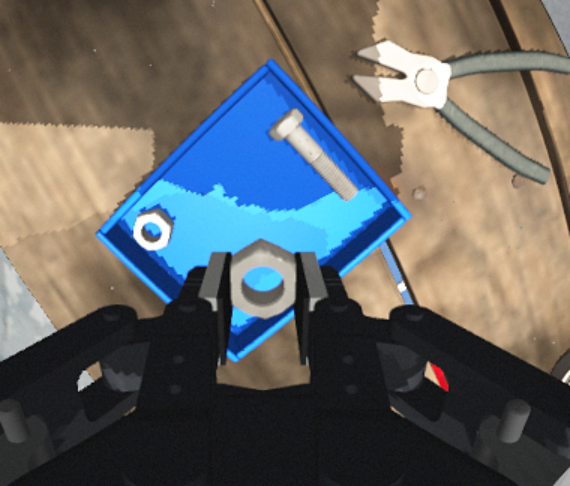

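The nut is held on its flats over the tray. The bolt and the small nut are clear of the fingers, so I'll lower it and release.

Call:
jog_arm --pt "-0.3 0 2.5 0 0 0 -1" --pt "0 0 2.5 0 0 0 -1" --pt "0 0 1.5 0 0 0 -1" --pt "0 0 0.5 0 0 0 -1" --pt "0 0 0 0 0 0 -1"

```text
time_s: 5.9
ee_pos: [0.5099, -0.377, 0.0121]
orientation: [-3.14, -0.001, 1.076]
force: [0.1, -0.3, -0.1]
width: 0.0214
grip_force: 59.0
```

Call:
jog_arm --pt "0 0 0 0 0 0 -1" --pt "0 0 0 0 0 0 -0.2" --pt "0 0 0 0 0 0 -0.2" --pt "0 0 0 0 0 0 -0.2" --pt "0 0 0 0 0 0 -0.2"

```text
time_s: 6.4
ee_pos: [0.51, -0.3787, 0.0132]
orientation: [3.141, 0.0, 1.075]
force: [0.1, -0.0, 0.8]
width: 0.0339
grip_force: 0.0
```

Call:
jog_arm --pt "0 0 -2.5 0 0 0 -0.2" --pt "0 0 -4 0 0 0 0.3" --pt "0 0 -4 0 0 0 1" --pt "0 0 -2 0 0 0 1" --pt "0 0 0 0 0 0 1"

```text
time_s: 6.9
ee_pos: [0.5129, -0.3804, 0.1428]
orientation: [3.133, 0.001, 1.075]
force: [0.6, 0.3, 0.2]
width: 0.085
grip_force: 0.0
```

Run:
```python
from h import *
s=snap('wrist','w4'); st(); cv2.imwrite('pics/c4.png',s['frame'][60:384,100:440,::-1])
b=np.array([.5126,.2075]); go([*b,.13],114.1); go([*b,.13],-65.9)
```

```text
{'time_s': 6.95, 'joint_positions': [0.8104, 0.4659, -0.3013, 1.6984, 0.1601, 0.997, -0.0434], 'ee_pos': [0.5112, -0.3794, 0.1401], 'orientation': [3.1373, 0.0008, 1.0746], 'force': [-0.7518, 0.3269, -0.491], 'moment': [0.0249, 0.0321, 0.0127], 'grip_force': 0.0, 'width': 0.0854}
14 rows of [4.33, -0.3, 0.07] turn z -3.75 | tilt fix [0.24 0.05 0.  ] total [60.64 -4.14  1.01]
15 rows of [0.19, -4.85, 0.07] turn z 8.5 | tilt fix [0.24 0.05 0.  ] total [  2.82 -72.68   1.01]
```

View pics/c4.png

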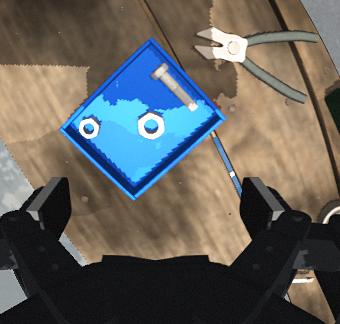

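The loose nut lies flat in the middle of the tray. Next is the block.

Call:
jog_arm --pt "4.3 -0.3 0 0 0 -3.75 1" --pt "4.3 -0.3 0 0 0 -3.75 1" --pt "4.3 -0.3 0 0 0 -3.75 1" --pt "4.3 -0.3 0 0 0 -3.75 1" --pt "4.3 -0.3 0 0 0 -3.75 1"

```text
time_s: 7.45
ee_pos: [0.5714, -0.1711, 0.1356]
orientation: [-3.138, -0.001, 1.405]
force: [1.0, -0.3, -0.2]
width: 0.0853
grip_force: 0.0
```

Call:
jog_arm --pt "4.3 -0.3 0 0 0 -3.75 1" --pt "4.3 -0.3 0 0 0 -3.75 1" --pt "4.3 -0.3 0 0 0 -3.75 1" --pt "4.3 -0.3 0 0 0 -3.75 1" --pt "4.3 -0.3 0 0 0 -3.75 1"

```text
time_s: 7.95
ee_pos: [0.564, 0.0429, 0.1358]
orientation: [-3.138, -0.001, 1.732]
force: [0.6, -0.6, -0.1]
width: 0.0856
grip_force: 0.0
```

Call:
jog_arm --pt "4.3 -0.3 0 0 0 -3.75 1" --pt "4.3 -0.3 0 0 0 -3.75 1" --pt "4.3 -0.3 0 0 0 -3.75 1" --pt "4.3 -0.3 0 0 0 -3.75 1" --pt "0 0 0 0 0 0 1"

```text
time_s: 8.45
ee_pos: [0.5047, 0.2124, 0.1366]
orientation: [-3.139, -0.006, 2.005]
force: [-0.5, 0.9, 1.2]
width: 0.0853
grip_force: 0.0
```

Run:
```python
from h import *
arm.snapshot('top'); s=snap('wrist','w5'); st(); cv2.imwrite('pics/c5.png',s['frame'][:,60:460,::-1])
go([.5126,.2075,.015],114.1)
```

```text
{'time_s': 8.55, 'joint_positions': [0.1336, 0.3908, -0.697, 1.8968, 0.3007, 0.9639, -0.2769], 'ee_pos': [0.5083, 0.2053, 0.1362], 'orientation': [-3.1381, -0.0009, 1.9949], 'force': [0.506, -0.7548, -0.0713], 'moment': [-0.0504, -0.0039, 0.0172], 'grip_force': 0.0, 'width': 0.0854}
3 rows of [0.01, 0.16, 4.04] turn z 0.07 | tilt fix [-0.2  -0.05  0.  ] total [ 0.02  0.48 12.12]
```

View pics/c5.png

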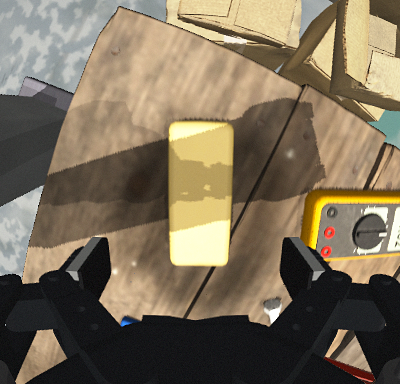

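Run:
```python
from h import *
s=load('w5'); c=np.array([fx(s,60+u,v,.039) for u,v in((169,122),(233,124),(231,265),(170,265))])
print(c.mean(0)); 
for i in range(4): d=c[(i+1)%4]-c[i]; print(np.linalg.norm(d),np.degrees(np.arctan2(d[1],d[0])))
b=(c.mean(0)[:2]+[.5126,.2075])/2; go([*b,.004],114.1); go([*b,.004],114.1,1)
```

```text
[0.51237998 0.20727511 0.039     ]
0.051292942165957464 22.954704299937106
0.12498769256659564 -64.35395050959691
0.05556191864955612 -155.52170111036654
0.12633752355212607 113.68920518390871
3 rows of [0.01, 0.16, 4.41] turn z 0.07 | tilt fix [-0.2  -0.05  0.  ] total [ 0.02  0.47 13.22]
1 rows of [0.02, 0.47, 13.22] turn z 0.2 | tilt fix [-0.2  -0.05  0.  ] total [ 0.02  0.47 13.22]
```

Call:
jog_arm --pt "0 0.45 3.5 0 0 0 1" --pt "0 0 4 0 0 0 1" --pt "0 0 3 0 0 0 1" --pt "0 0 2 0 0 0 1" --pt "0 0 0.7 0 0 0 1"

```text
time_s: 9.05
ee_pos: [0.5125, 0.2022, 0.002]
orientation: [-3.134, 0.001, 1.988]
force: [-0.5, -0.6, 0.2]
width: 0.0852
grip_force: 0.0
```

Call:
jog_arm --pt "0 0 0 0 0 0 1" --pt "0 0 0 0 0 0 0.2" --pt "0 0 0 0 0 0 0.2" --pt "0 0 0 0 0 0 0" --pt "0 0 0 0 0 0 0"

```text
time_s: 9.55
ee_pos: [0.5156, 0.2064, 0.0074]
orientation: [3.14, 0.001, 1.991]
force: [-0.9, -0.7, 5.0]
width: 0.0548
grip_force: 66.4
```

Run:
```python
from h import *
st()
```

```text
{'time_s': 9.55, 'joint_positions': [0.0335, 0.5912, -0.5861, 1.9408, 0.4724, 0.7461, -0.4085], 'ee_pos': [0.5156, 0.2064, 0.0074], 'orientation': [3.1395, 0.0005, 1.9908], 'force': [-0.9042, -0.6632, 5.0106], 'moment': [-0.2726, 0.3431, -0.0058], 'grip_force': 66.3843, 'width': 0.0548}
```

Call:
jog_arm --pt "0 0 -2 0 0 0 0" --pt "0 0 -4 0 0 0 0" --pt "0 0 -4.5 0 0 0 0" --pt "0 0 -4 0 0 0 0" --pt "0 0 0 0 0 0 0"

```text
time_s: 10.05
ee_pos: [0.5189, 0.2087, 0.1572]
orientation: [3.129, 0.001, 1.991]
force: [1.4, 1.1, -2.8]
width: 0.0549
grip_force: 65.6
```

Run:
```python
from h import *
st(); p=j2w(-15,-17); print(p); go([*p,.15],93.7)
```

```text
{'time_s': 10.05, 'joint_positions': [0.1456, 0.3749, -0.7111, 1.8676, 0.2925, 0.991, -0.2699], 'ee_pos': [0.5189, 0.2087, 0.1572], 'orientation': [3.1285, 0.0009, 1.9913], 'force': [1.3673, 1.0625, -2.8465], 'moment': [0.062, -0.107, -0.0049], 'grip_force': 65.616, 'width': 0.0549}
[ 0.56012519 -0.10613013]
8 rows of [-3.95, -0.54, 0.09] turn z 2.55 | tilt fix [0.75 0.05 0.  ] total [-31.63  -4.29   0.72]
```

Call:
jog_arm --pt "-3.95 -0.54 0 0 0 2.55 0" --pt "-3.95 -0.54 0 0 0 2.55 0" --pt "-3.95 -0.54 0 0 0 2.55 0" --pt "-3.95 -0.54 0 0 0 2.55 0" --pt "-3.95 -0.54 0 0 0 2.55 0"

```text
time_s: 10.55
ee_pos: [0.5521, 0.0091, 0.1492]
orientation: [-3.139, -0.0, 1.767]
force: [0.9, 0.2, -3.3]
width: 0.055
grip_force: 65.4
```

Call:
jog_arm --pt "-3.95 -0.54 0 0 0 2.55 0" --pt "-3.95 -0.54 0 0 0 2.55 0" --pt "-3.95 -0.54 0 0 0 2.55 0" --pt "0 0 0 0 0 0 0" --pt "0 0 0 0 0 0 0"

```text
time_s: 11.05
ee_pos: [0.5536, -0.1106, 0.149]
orientation: [-3.138, -0.001, 1.631]
force: [-0.2, -0.6, -2.8]
width: 0.055
grip_force: 65.4
```

Run:
```python
from h import *
s=snap('wrist','w6');s=snap('wrist','w6'); st(); p=j2w(-15,-17); go([*p,.05],93.7,1); cv2.imwrite('pics/c6.png',cv2.resize(s['frame'][60:384,160:400,::-1],None,fx=1.8,fy=1.8))
```

```text
{'time_s': 11.15, 'joint_positions': [0.5602, 0.3637, -0.5221, 1.8556, 0.2136, 0.9802, 0.0122], 'ee_pos': [0.5544, -0.107, 0.1497], 'orientation': [-3.1396, -0.0017, 1.6369], 'force': [0.1886, 0.6387, -2.1164], 'moment': [0.0408, 0.0056, -0.0166], 'grip_force': 65.4462, 'width': 0.0548}
1 rows of [0.05, 0.57, 9.97] turn z 0.08 | tilt fix [-0.11 -0.09  0.  ] total [0.05 0.57 9.97]
```

View pics/c6.png

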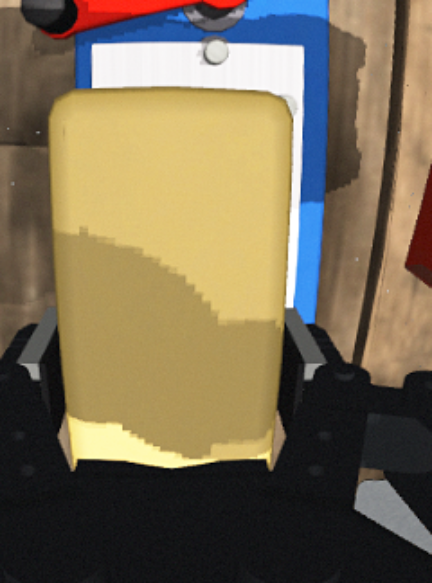

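The block is square in the grip over the bed. The end pin is at (215,50) and its own +y end is at row ~90, so it is clear of the pins.

Call:
jog_arm --pt "0 0.57 4 0 0 0 0" --pt "0 0 4 0 0 0 0" --pt "0 0 2.5 0 0 0 0" --pt "0 0 1 0 0 0 0" --pt "0 0 0 0 0 0 0"

```text
time_s: 11.65
ee_pos: [0.5595, -0.1062, 0.0342]
orientation: [-3.138, -0.002, 1.638]
force: [0.0, -0.4, -1.7]
width: 0.0546
grip_force: 65.3
```

Run:
```python
from h import *
s=load('w6'); f=lambda a,b: fx(s,160+a/1.8,60+b/1.8,.181)
t=np.array([.5544,-.107]); A=rz(JY)
for q in((172,90),(50,120),(292,120),(57,300),(286,300)): print(A.T@(f(*q)[:2]-t)*1000)
st(); p=j2w(-15,-17); go([*p,.0274],93.7,1)
```

```text
[ 0.40723376 65.31208152]
[-24.98303596  59.57385705]
[25.35236721 59.5393665 ]
[-25.39895742  19.84107777]
[25.93846542 19.84938938]
{'time_s': 11.65, 'joint_positions': [0.4984, 0.5365, -0.4618, 1.9014, 0.327, 0.7823, -0.0757], 'ee_pos': [0.5595, -0.1062, 0.0342], 'orientation': [-3.1378, -0.002, 1.6379], 'force': [0.0475, -0.396, -1.6953], 'moment': [-0.0055, 0.0585, -0.0289], 'grip_force': 65.2892, 'width': 0.0546}
1 rows of [-0.0, 0.06, 0.68] turn z 0.14 | tilt fix [-0.22 -0.11  0.  ] total [-0.    0.06  0.68]
```

Call:
jog_arm --pt "0 0 0.5 0 0 0 0" --pt "0 0 0.3 0 0 0 0" --pt "0 0 0.3 0 0 0 0" --pt "0 0 0 0 0 0 0" --pt "0 0 0 0 0 0 0"

```text
time_s: 12.15
ee_pos: [0.5625, -0.1083, 0.0274]
orientation: [3.139, 0.001, 1.635]
force: [-2.1, 0.3, 6.0]
width: 0.0547
grip_force: 66.3
```

Call:
jog_arm --pt "0 0 0.2 0 0 0 0" --pt "0 0 0.1 0 0 0 0" --pt "0 0 0 0 0 0 0"

```text
time_s: 12.45
ee_pos: [0.5625, -0.1084, 0.0273]
orientation: [3.141, 0.003, 1.635]
force: [-8.4, 1.1, 22.8]
width: 0.0547
grip_force: 68.6
```

Run:
```python
from h import *
st(); print(w2j(arm.sense()['ee_pos']))
```

```text
{'time_s': 12.45, 'joint_positions': [0.4922, 0.5489, -0.4537, 1.8993, 0.3393, 0.7681, -0.0863], 'ee_pos': [0.5625, -0.1084, 0.0273], 'orientation': [3.1412, 0.0027, 1.6349], 'force': [-8.3565, 1.0607, 22.8233], 'moment': [0.3679, 2.1758, 0.0504], 'grip_force': 68.5781, 'width': 0.0547}
[-12.78114849 -19.40791069]
```

Call:
jog_arm --pt "0 0 -0.2 0 0 0 0" --pt "0 0.2 -0.08 0 0 0 0" --pt "0 0.3 0 0 0 0 0" --pt "0 0.3 0 0 0 0 0" --pt "0 0.2 0 0 0 0 0"

```text
time_s: 12.95
ee_pos: [0.5628, -0.1083, 0.0277]
orientation: [-3.121, 0.003, 1.635]
force: [-25.5, 0.5, 34.4]
width: 0.0548
grip_force: 70.1
```

Run:
```python
from h import *
st(); print(w2j(arm.sense()['ee_pos']))
```

```text
{'time_s': 12.95, 'joint_positions': [0.4862, 0.5581, -0.452, 1.8825, 0.3378, 0.797, -0.0863], 'ee_pos': [0.5628, -0.1083, 0.0277], 'orientation': [-3.121, 0.0027, 1.6346], 'force': [-25.4713, 0.5188, 34.3606], 'moment': [0.3378, 5.1639, 0.1929], 'grip_force': 70.0729, 'width': 0.0548}
[-12.51665239 -19.3706234 ]
```

Call:
jog_arm --pt "0 0 -0.2 0 0 0 0" --pt "0 0 0 0 0 0 0"

```text
time_s: 13.15
ee_pos: [0.5722, -0.108, 0.028]
orientation: [3.138, 0.001, 1.635]
force: [1.1, -0.0, -1.7]
width: 0.0549
grip_force: 65.5
```

Run:
```python
from h import *
st(); print(w2j(arm.sense()['ee_pos']))
```

```text
{'time_s': 13.15, 'joint_positions': [0.4867, 0.5604, -0.4524, 1.8778, 0.3388, 0.7757, -0.0855], 'ee_pos': [0.5722, -0.108, 0.028], 'orientation': [3.1383, 0.001, 1.6348], 'force': [1.1236, -0.0096, -1.738], 'moment': [-0.0139, -0.0556, 0.0118], 'grip_force': 65.4628, 'width': 0.0549}
[ -3.0728422 -19.5950974]
```

Call:
jog_arm --pt "0 0.1 0.03 0 0 0 0" --pt "0 0.1 0 0 0 0 0" --pt "0 0.1 0 0 0 0 0" --pt "0 0 0 0 0 0 0"

```text
time_s: 13.55
ee_pos: [0.5724, -0.1079, 0.0274]
orientation: [-3.136, 0.001, 1.635]
force: [-7.2, 0.2, 11.6]
width: 0.0551
grip_force: 67.4
```

Run:
```python
from h import *
st(); print(w2j(arm.sense()['ee_pos']))
```

```text
{'time_s': 13.55, 'joint_positions': [0.4838, 0.5654, -0.4514, 1.8709, 0.3392, 0.7863, -0.0864], 'ee_pos': [0.5724, -0.1079, 0.0274], 'orientation': [-3.1364, 0.001, 1.6345], 'force': [-7.201, 0.2004, 11.555], 'moment': [-0.0323, 1.5205, 0.0774], 'grip_force': 67.3694, 'width': 0.0551}
[ -2.85280322 -19.5776891 ]
```

Call:
jog_arm --pt "0 0.1 -0.07 0 0 0 0" --pt "0 0 0 0 0 0 0" --pt "0 0 0 0 0 0 0"

```text
time_s: 13.85
ee_pos: [0.5735, -0.1078, 0.0275]
orientation: [-3.137, 0.001, 1.634]
force: [-6.1, -0.2, 8.5]
width: 0.0549
grip_force: 66.7
```

Run:
```python
from h import *
st(); print(w2j(arm.sense()['ee_pos']))
```

```text
{'time_s': 13.85, 'joint_positions': [0.4834, 0.5666, -0.4513, 1.8689, 0.339, 0.7864, -0.0862], 'ee_pos': [0.5735, -0.1078, 0.0275], 'orientation': [-3.1372, 0.0006, 1.6345], 'force': [-6.0734, -0.2343, 8.4671], 'moment': [-0.0467, 1.1208, 0.0664], 'grip_force': 66.7177, 'width': 0.0549}
[ -1.76777499 -19.5697019 ]
```

Call:
jog_arm --pt "0 0.1 -0.06 0 0 0 0" --pt "0 0.1 0 0 0 0 0" --pt "0 0 0 0 0 0 0"

```text
time_s: 14.15
ee_pos: [0.5756, -0.1076, 0.0275]
orientation: [-3.138, 0.0, 1.635]
force: [-5.7, -0.7, 5.6]
width: 0.055
grip_force: 66.5
```

Call:
jog_arm --pt "0 0.1 -0.06 0 0 0 0" --pt "0 0.1 0 0 0 0 0" --pt "0 0 0 0 0 0 0"

```text
time_s: 14.45
ee_pos: [0.5756, -0.1076, 0.0276]
orientation: [-3.133, 0.0, 1.635]
force: [-9.3, -0.4, 6.2]
width: 0.0551
grip_force: 66.7
```

Run:
```python
from h import *
st(); print(w2j(arm.sense()['ee_pos']))
```

```text
{'time_s': 14.45, 'joint_positions': [0.4807, 0.5711, -0.4507, 1.8608, 0.3389, 0.794, -0.0861], 'ee_pos': [0.5756, -0.1076, 0.0276], 'orientation': [-3.1334, 0.0004, 1.6349], 'force': [-9.2524, -0.4397, 6.1557], 'moment': [-0.0974, 1.5737, 0.0889], 'grip_force': 66.6689, 'width': 0.0551}
[  0.36118372 -19.44649166]
```

Call:
jog_arm --pt "0 0.1 -0.05 0 0 0 0" --pt "0 0.05 0 0 0 0 0" --pt "0 0 0 0 0 0 0"

```text
time_s: 14.75
ee_pos: [0.5756, -0.1076, 0.0277]
orientation: [-3.13, 0.0, 1.635]
force: [-9.9, -0.2, 6.9]
width: 0.0545
grip_force: 66.8
```

Run:
```python
from h import *
st(); print(w2j(arm.sense()['ee_pos']))
s=snap('top','top1'); c=s['frame'][165:235,205:315,::-1]
cv2.imwrite('pics/c7.png',cv2.resize(c,None,fx=7,fy=7,interpolation=cv2.INTER_CUBIC))
```

```text
{'time_s': 14.75, 'joint_positions': [0.4798, 0.5724, -0.4504, 1.8584, 0.3387, 0.7981, -0.0861], 'ee_pos': [0.5756, -0.1076, 0.0277], 'orientation': [-3.1304, 0.0004, 1.6348], 'force': [-9.8856, -0.1845, 6.8899], 'moment': [-0.1225, 1.9693, 0.0896], 'grip_force': 66.7727, 'width': 0.0545}
[  0.39646651 -19.45144507]
```

Call:
jog_arm --pt "0 -0.1 -0.05 0 0 0 0" --pt "0.3 0 0 0 0 0 0" --pt "0.4 0 0 0 0 0 0" --pt "0.4 0 0 0 0 0 0" --pt "0 0 0 0 0 0 0"

```text
time_s: 15.3
ee_pos: [0.5752, -0.1011, 0.0278]
orientation: [-3.133, 0.005, 1.633]
force: [-6.1, -6.2, 2.6]
width: 0.055
grip_force: 65.9
```

Run:
```python
from h import *
st(); print(w2j(arm.sense()['ee_pos']))
```

```text
{'time_s': 15.3, 'joint_positions': [0.4662, 0.5675, -0.4488, 1.8655, 0.343, 0.7925, -0.1049], 'ee_pos': [0.5752, -0.1011, 0.0278], 'orientation': [-3.1332, 0.0053, 1.6329], 'force': [-6.1045, -6.184, 2.6067], 'moment': [-1.0963, 1.2145, 0.2185], 'grip_force': 65.9443, 'width': 0.055}
[  0.31731242 -12.96995573]
```

Call:
jog_arm --pt "0.3 0 0 0 0 0 0" --pt "0.3 0 0 0 0 0 0" --pt "0.3 0 0 0 0 0 0" --pt "0 0 0 0 0 0 0"

```text
time_s: 15.7
ee_pos: [0.5746, -0.0926, 0.0278]
orientation: [-3.133, 0.006, 1.632]
force: [-6.4, -6.0, 2.0]
width: 0.0549
grip_force: 66.0
```

Run:
```python
from h import *
st(); print(w2j(arm.sense()['ee_pos']))
```

```text
{'time_s': 15.7, 'joint_positions': [0.4534, 0.5649, -0.4502, 1.8703, 0.3435, 0.7908, -0.1211], 'ee_pos': [0.5746, -0.0926, 0.0278], 'orientation': [-3.133, 0.0057, 1.6322], 'force': [-6.4478, -6.0203, 2.0346], 'moment': [-1.2094, 1.2341, 0.1662], 'grip_force': 66.0276, 'width': 0.0549}
[ 0.26574556 -4.42577659]
```

Sliding steadily with about 6 N of drag. Now onto the end pin, in small rows.

Call:
jog_arm --pt "0.2 0 0 0 0 0 0" --pt "0.2 0 0 0 0 0 0" --pt "0.1 0 0 0 0 0 0" --pt "0 0 0 0 0 0 0"

```text
time_s: 16.1
ee_pos: [0.5744, -0.0921, 0.0281]
orientation: [-3.133, 0.011, 1.63]
force: [-6.0, -11.2, 2.0]
width: 0.0548
grip_force: 66.1
```

Call:
jog_arm --pt "0.15 0 0 0 0 0 0" --pt "0.1 0 0 0 0 0 0" --pt "0 0 0 0 0 0 0"

```text
time_s: 16.4
ee_pos: [0.5743, -0.092, 0.0283]
orientation: [-3.133, 0.013, 1.629]
force: [-5.9, -14.4, 3.4]
width: 0.0548
grip_force: 66.2
```

Run:
```python
from h import *
st(); print(w2j(arm.sense()['ee_pos']))
```

```text
{'time_s': 16.4, 'joint_positions': [0.4448, 0.5621, -0.4456, 1.8722, 0.3497, 0.7911, -0.1341], 'ee_pos': [0.5743, -0.092, 0.0283], 'orientation': [-3.1328, 0.0134, 1.6289], 'force': [-5.8757, -14.3577, 3.4216], 'moment': [-2.8155, 1.3663, 0.3134], 'grip_force': 66.1577, 'width': 0.0548}
[ 0.10411642 -3.79582145]
```

Call:
jog_arm --pt "-0.3 0 0 0 0 0 0" --pt "-0.3 0 0 0 0 0 0" --pt "-0.2 -0.1 0 0 0 0 0" --pt "0 0 0 0 0 0 0"

```text
time_s: 16.8
ee_pos: [0.5745, -0.0922, 0.0278]
orientation: [-3.135, 0.004, 1.633]
force: [-4.9, -5.9, -0.7]
width: 0.055
grip_force: 65.5
```

Run:
```python
from h import *
st(); print(w2j(arm.sense()['ee_pos']))
```

```text
{'time_s': 16.8, 'joint_positions': [0.455, 0.5642, -0.4514, 1.872, 0.3424, 0.7877, -0.1199], 'ee_pos': [0.5745, -0.0922, 0.0278], 'orientation': [-3.1353, 0.0041, 1.6325], 'force': [-4.9058, -5.9339, -0.7439], 'moment': [-1.077, 0.8919, 0.1157], 'grip_force': 65.5274, 'width': 0.055}
[ 0.27476899 -3.98767538]
```

Call:
jog_arm --pt "0 0 0 0 0 0 0.6" --pt "0 0 0 0 0 0 0.7" --pt "0 0 0 0 0 0 0.7" --pt "0 0 -3 0 0 0 0.7" --pt "0 0 -4 0 0 0 0.7"

```text
time_s: 17.3
ee_pos: [0.5755, -0.0865, 0.0978]
orientation: [-3.137, -0.002, 1.636]
force: [0.0, -0.4, -0.2]
width: 0.0728
grip_force: 0.0
```

Call:
jog_arm --pt "-3 0 -4 0 0 0 0.7" --pt "-4 0 -2 0 0 0 0.3" --pt "0 0 0 0 0 0 -0.5" --pt "0 0 0 0 0 0 -0.5" --pt "0 0 0 0 0 0 -0.5"

```text
time_s: 17.8
ee_pos: [0.5814, -0.1558, 0.1585]
orientation: [-3.141, -0.002, 1.637]
force: [0.3, -0.2, -0.2]
width: 0.0213
grip_force: 0.0
```

Run:
```python
from h import *
st(); s=snap('wrist','w8'); a=cv2.resize(s['frame'][20:320,190:390,::-1],None,fx=2,fy=2,interpolation=cv2.INTER_CUBIC); print(s['eye'])
cv2.imwrite('pics/c8.png',a)
```

```text
{'time_s': 17.8, 'joint_positions': [0.5996, 0.4164, -0.499, 1.7604, 0.227, 1.0238, 0.0833], 'ee_pos': [0.5814, -0.1558, 0.1585], 'orientation': [-3.1406, -0.0016, 1.6367], 'force': [0.2508, -0.2312, -0.2378], 'moment': [0.0094, -0.0139, -0.0126], 'grip_force': 0.0, 'width': 0.0213}
[ 0.5778346  -0.09195462  0.30051657]
```

View pics/c8.png

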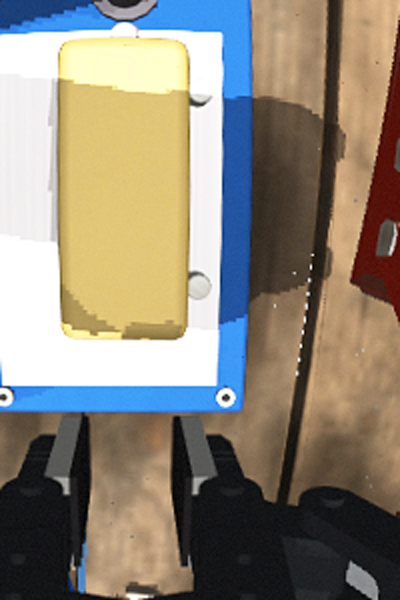

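The block touches both side pins (200,98) and (200,287), and its end meets the end pin at (123,30). I'll check that in numbers.

Run:
```python
from h import *
s=load('w8'); f=lambda a,b,z: w2j(fx(s,190+a/2-.25,20+b/2-.25,z)).round(1)
for n,a,b,z in(('TL',60,40,.055),('TR',188,42,.055),('BL',61,338,.055),('BR',187,338,.055),('L',58,190,.05),('R',190,190,.05),('pin1',201,98,.034),('pin2',199,286,.034),('endpin top edge',123,24,.034),('scrL',4,396,.012),('scrR',226,397,.012),('bedBR',217,386,.02),('bedTR',222,33,.02),('baseBR',242,411,.012)): print(n,f(a,b,z))
s=load('top0')
s1=arm.snapshot('top'); P=cloud(s1); hsv=cv2.cvtColor(s1['frame'],cv2.COLOR_RGB2HSV)
m=((abs(hsv[...,0].astype(int)-27)<10)&(hsv[...,1]>70)&(P[...,2]>.04)); o=np.zeros_like(m); o[170:235,215:305]=m[170:235,215:305]
v,u=np.nonzero(o); w=np.array([w2j(px(s1,a,b,.059)) for a,b in zip(u,v)]); print(len(u),cv2.minAreaRect(w.astype(np.float32)))
cv2.imwrite('pics/t2.png',s1['frame'][:,:,::-1]); pickle.dump(s1,open('pics/t2.pkl','wb'))
```

```text
TL [-25.7  62.1]
TR [26.8 61. ]
BL [-26.3 -64.2]
BR [ 27.5 -64.2]
L [-27.   -1.6]
R [28.2 -1.6]
pin1 [34.5 40.4]
pin2 [ 34.5 -44.9]
endpin top edge [-0.1 74.8]
scrL [ -62.6 -105.9]
scrR [  53.  -106.1]
bedBR [ 46.7 -97.4]
bedTR [46.3 75.6]
baseBR [  61.9 -114. ]
552 ((0.1267833709716797, 12.2362060546875), (105.92208862304688, 54.80850601196289), 89.99198913574219)
```

```bash
sed -i 's/J=np.array(\[.574,-.0882\])/J=np.array([.5745,-.0892])/' h.py
python3 - <<'E'
from h import *
k=load('t2'); st(); go([.5015,-.0102,.13],17.2,10)
E
```

```text
{'time_s': 17.9, 'joint_positions': [0.5989, 0.4168, -0.4993, 1.7609, 0.2272, 1.0239, 0.0834], 'ee_pos': [0.5811, -0.1551, 0.158], 'orientation': [-3.1396, -0.0019, 1.638], 'force': [0.1026, 0.5044, -0.2615], 'moment': [-0.0064, 0.0001, 0.0109], 'grip_force': 0.0, 'width': 0.0214}
10 rows of [0.91, -1.53, 0.28] turn z 7.67 | tilt fix [-0.11 -0.11  0.  ] total [  9.06 -15.35   2.8 ]
```

Call:
jog_arm --pt "0.9 -1.53 0 0 0 7.67 -0.06" --pt "0.9 -1.53 0 0 0 7.67 -0.06" --pt "0.9 -1.53 0 0 0 7.67 -0.06" --pt "0.9 -1.53 0 0 0 7.67 -0.06" --pt "0.9 -1.53 0 0 0 7.67 -0.06"

```text
time_s: 18.4
ee_pos: [0.5156, -0.0972, 0.1582]
orientation: [-3.139, 0.001, 0.962]
force: [0.2, -0.3, -0.2]
width: 0.0399
grip_force: 0.0
```

Call:
jog_arm --pt "0.9 -1.53 0 0 0 7.67 -0.06" --pt "0.9 -1.53 0 0 0 7.67 -0.06" --pt "0.9 -1.53 0 0 0 7.67 -0.06" --pt "0.9 -1.53 0 0 0 7.67 -0.06" --pt "0.9 -1.53 0 0 0 7.67 -0.06"

```text
time_s: 18.9
ee_pos: [0.5013, -0.0109, 0.1583]
orientation: [-3.141, 0.002, 0.294]
force: [-0.1, 0.3, -0.9]
width: 0.0399
grip_force: 0.0
```

Call:
jog_arm --pt "0 0 1 0 0 0 -0.06" --pt "0 0 0 0 0 0 -0.06" --pt "0 0 0 0 0 0 -0.06"

```text
time_s: 19.2
ee_pos: [0.5015, -0.0139, 0.148]
orientation: [-3.141, 0.003, 0.298]
force: [0.3, 0.1, 0.4]
width: 0.0403
grip_force: 0.0
```

Run:
```python
from h import *
s=snap('wrist','w9');st(); go([.5015,-.0102,.077],17.2,1); print(s['eye'],s['rotation'])
cv2.imwrite('pics/c9.png',cv2.resize(s['frame'][100:384,150:370,::-1],None,fx=2,fy=2,interpolation=cv2.INTER_CUBIC))
```

```text
{'time_s': 19.25, 'joint_positions': [0.3083, 0.2314, -0.3996, 2.0061, 0.112, 0.9267, -1.4237], 'ee_pos': [0.502, -0.0142, 0.1485], 'orientation': [-3.1413, 0.0019, 0.2964], 'force': [0.1075, 0.027, -0.5662], 'moment': [0.023, -0.038, -0.0052], 'grip_force': 0.0, 'width': 0.0402}
1 rows of [0.07, -0.4, 7.15] turn z -0.22 | tilt fix [-0.02  0.11 -0.  ] total [ 0.07 -0.4   7.15]
[0.5649339  0.00410932 0.28977838] [ 2.87725086e+00  7.74574823e-04 -1.27317706e+00]
```

View pics/c9.png

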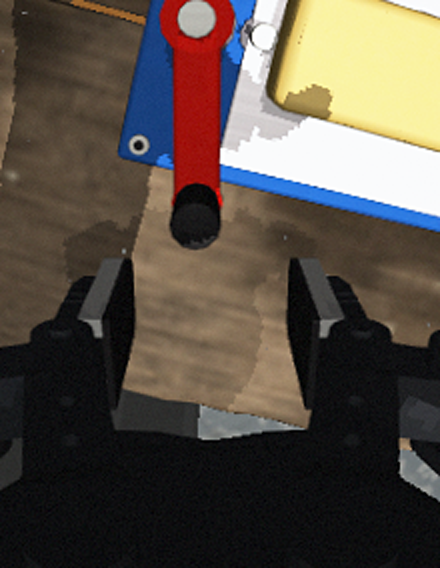

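The knob top is at (195,222) and the post at (196,18); the gap between the fingers is centred near 210. The tool therefore needs to move a few mm left (tool −y).

Run:
```python
from h import *
s=load('w9'); f=lambda a,b,z: fx(s,150+a/2-.25,100+b/2-.25,z)
k=f(195,224,.099); h=f(196,18,.0765); print(k,h,np.linalg.norm((k-h)[:2]),np.degrees(np.arctan2(*(h-k)[1::-1])))
go([*k[:2],.077],17.2,1)
```

```text
[ 0.50239022 -0.00944023  0.099     ] [0.56826214 0.01066757 0.0765    ] 0.06887258972812947 16.975123816067494
1 rows of [0.18, -0.45, 7.15] turn z -0.22 | tilt fix [-0.02  0.11 -0.  ] total [ 0.18 -0.45  7.15]
```

Call:
jog_arm --pt "0.1 -0.43 0 0 0 0 -0.06" --pt "0 0 3 0 0 0 -0.06" --pt "0 0 2.2 0 0 0 -0.06" --pt "0 0 1.6 0 0 0 -0.06" --pt "0 0 0.3 0 0 0 -0.06"

```text
time_s: 19.75
ee_pos: [0.5004, -0.0092, 0.0764]
orientation: [-3.14, 0.004, 0.296]
force: [0.3, -0.6, 0.3]
width: 0.0401
grip_force: 0.0
```

Call:
jog_arm --pt "0 0 0 0 0 0 -0.06" --pt "0 0 0 0 0 0 -0.45" --pt "0 0 0 0 0 0 -0.45" --pt "0 0 0 0 0 0 -0.45"

```text
time_s: 20.15
ee_pos: [0.5031, -0.0087, 0.0792]
orientation: [3.141, -0.002, 0.296]
force: [-0.3, -0.4, -0.2]
width: 0.0232
grip_force: 0.0
```

Run:
```python
from h import *
st(); go([.502,-.0095,.077],17.0,1)
```

```text
{'time_s': 20.15, 'joint_positions': [0.2749, 0.3384, -0.3827, 2.05, 0.1772, 0.7822, -1.4886], 'ee_pos': [0.5031, -0.0087, 0.0792], 'orientation': [3.141, -0.0015, 0.2963], 'force': [-0.3239, -0.4159, -0.2277], 'moment': [0.0266, 0.0288, 0.0337], 'grip_force': 0.0, 'width': 0.0232}
1 rows of [-0.12, 0.05, 0.22] turn z -0.02 | tilt fix [ 0.03 -0.09 -0.  ] total [-0.12  0.05  0.22]
```

Call:
jog_arm --pt "-0.08 0.73 0 0 0 -6 -0.45" --pt "0.04 0.73 0 0 0 -6 -0.45" --pt "0.04 0.73 0 0 0 -6 -0.45" --pt "0.04 0.73 0 0 0 -6 -0.45" --pt "0.04 0.73 0 0 0 -6 -0.45"

```text
time_s: 20.65
ee_pos: [0.5207, -0.0393, 0.0788]
orientation: [-3.142, -0.001, 0.824]
force: [0.1, 1.8, 0.6]
width: 0.0233
grip_force: 0.5
```

Call:
jog_arm --pt "0.04 0.73 0 0 0 -6 -0.45" --pt "0.04 0.73 0 0 0 -6 -0.45" --pt "0.04 0.73 0 0 0 -6 -0.45" --pt "0.04 0.73 0 0 0 -6 -0.45" --pt "0.04 0.73 0 0 0 -6 -0.45"

```text
time_s: 21.15
ee_pos: [0.5524, -0.0564, 0.0786]
orientation: [-3.141, -0.0, 1.348]
force: [-0.1, 1.1, -0.0]
width: 0.0238
grip_force: 0.4
```

Run:
```python
from h import *
st(); h=np.array([.5682,.0106]); e=np.array(arm.sense()['ee_pos'])[:2]-h; print(np.linalg.norm(e),np.degrees(np.arctan2(-e[1],-e[0]))-3.69)
go([.5727,-.0593,.077],93.7,1)
```

```text
{'time_s': 21.15, 'joint_positions': [0.4904, 0.4571, -0.5496, 1.9201, 0.3117, 0.8495, -0.4451], 'ee_pos': [0.5524, -0.0564, 0.0786], 'orientation': [-3.141, -0.0001, 1.3477], 'force': [-0.135, 1.1087, -0.045], 'moment': [0.165, 0.1547, -0.0693], 'grip_force': 0.447, 'width': 0.0238}
0.06885729113576361 73.02519343375775
1 rows of [0.17, 2.05, 0.16] turn z -16.48 | tilt fix [-0.03 -0.01  0.  ] total [0.17 2.05 0.16]
```

Call:
jog_arm --pt "0.04 0.73 0 0 0 -6 -0.45" --pt "0.04 0.73 0 0 0 -6 -0.45" --pt "0.04 0.6 0 0 0 -5 -0.45" --pt "0 0.2 0 0 0 0 -0.45" --pt "0 0.1 0 0 0 0 -0.45"

```text
time_s: 21.65
ee_pos: [0.575, -0.0582, 0.0782]
orientation: [-3.139, 0.0, 1.638]
force: [-2.5, -1.0, 2.3]
width: 0.0236
grip_force: 1.5
```

Call:
jog_arm --pt "0 0.1 0 0 0 0 -0.45" --pt "0 0.1 0 0 0 0 -0.45" --pt "0 0 0 0 0 0 -0.45"

```text
time_s: 21.95
ee_pos: [0.5751, -0.0583, 0.078]
orientation: [-3.135, 0.001, 1.639]
force: [-6.9, -2.1, 5.2]
width: 0.0234
grip_force: 3.1
```

Run:
```python
from h import *
st(); h=np.array([.5682,.0106]); e=np.array(arm.sense()['ee_pos'])[:2]-h; print(np.linalg.norm(e),np.degrees(np.arctan2(-e[1],-e[0]))-3.69)
```

```text
{'time_s': 21.95, 'joint_positions': [0.5182, 0.5113, -0.598, 1.8591, 0.365, 0.8883, -0.1878], 'ee_pos': [0.5751, -0.0583, 0.078], 'orientation': [-3.1354, 0.0012, 1.6391], 'force': [-6.9409, -2.0805, 5.2142], 'moment': [-0.2175, 1.3496, 0.0257], 'grip_force': 3.0807, 'width': 0.0234}
0.06919698512477965 92.03201332171888
```

Call:
jog_arm --pt "0 -0.4 0 0 0 0 -0.3" --pt "0 0 0 0 0 0 -0.1" --pt "0 0 0 0 0 0 -0.1" --pt "0 0 -2 0 0 0 -0.1" --pt "0 0 -4 0 0 0 -0.1"

```text
time_s: 22.45
ee_pos: [0.571, -0.0579, 0.1354]
orientation: [-3.134, -0.002, 1.64]
force: [1.3, -1.1, 0.4]
width: 0.0384
grip_force: 0.0
```

Call:
jog_arm --pt "-4 0 -4 0 0 0 -0.1" --pt "-4.5 0 -2 0 0 0 -0.1" --pt "-4.5 0 0 0 0 0 -0.1" --pt "-4.5 0 0 0 0 0 -0.1" --pt "-4.5 0 0 0 0 0 -0.1"

```text
time_s: 22.95
ee_pos: [0.5894, -0.2748, 0.1943]
orientation: [3.14, 0.001, 1.64]
force: [0.9, 0.6, 0.1]
width: 0.0384
grip_force: 0.0
```

Call:
jog_arm --pt "-4.5 0 0 0 0 0 -0.1" --pt "0 0 0 0 0 0 -0.1" --pt "0 0 0 0 0 0 -0.1"

```text
time_s: 23.25
ee_pos: [0.5915, -0.3202, 0.193]
orientation: [3.142, -0.0, 1.636]
force: [-0.7, 1.6, -0.2]
width: 0.0382
grip_force: 0.0
```

Run:
```python
from h import *
s=snap('top','t3'); P=cloud(s); hsv=cv2.cvtColor(s['frame'],cv2.COLOR_RGB2HSV); st()
def m(c,z,lo,x=(215,305),y=(170,235)):
    c=c&(P[...,2]>lo); o=np.zeros_like(c); o[y[0]:y[1],x[0]:x[1]]=c[y[0]:y[1],x[0]:x[1]]
    v,u=np.nonzero(o); return np.array([w2j(px(s,a,b,z)) for a,b in zip(u,v)]).astype(np.float32)
H=hsv[...,0].astype(int)
b=m((abs(H-27)<12)&(hsv[...,1]>70),.059,.04); print('block',len(b),b.min(0),b.max(0),cv2.minAreaRect(b))
r=m(((H<8)|(H>172))&(hsv[...,1]>140),.071,.05); print('red',len(r),r.min(0),r.max(0))
k=m(P[...,2]>.085,.099,.085); print('knob',len(k),k.mean(0))
# pins/bed frame
w=m((hsv[...,1]<60)&(hsv[...,2]>150)&(P[...,2]<.03),.02,.012); print('bed',w.min(0),w.max(0),cv2.minAreaRect(w))
# block end at wide low-angle: rows
for x0 in(-20,-10,10,20):
    q=b[abs(b[:,0]-x0)<2.5]; print(x0,q[:,1].min(),q[:,1].max())
t=load('top0'); print('meter/cutters diff',np.abs(s['frame'][145:190,145:180].astype(int)-t['frame'][145:190,145:180]).mean(),np.abs(s['frame'][165:200,328:362].astype(int)-t['frame'][165:200,328:362]).mean())
```

```text
{'time_s': 23.3, 'joint_positions': [0.8364, 0.5186, -0.5502, 1.5511, 0.286, 1.1535, 0.297], 'ee_pos': [0.5922, -0.3174, 0.1932], 'orientation': [3.1412, -0.0012, 1.6395], 'force': [0.3622, 0.4699, -0.7461], 'moment': [0.0634, -0.0395, -0.0024], 'grip_force': 0.0, 'width': 0.0387}
block 594 [-83.67082  -61.730484] [ 88.05506 153.68768] ((-0.45261383056640625, 43.81114959716797), (212.55831909179688, 171.92332458496094), 87.51620483398438)
red 121 [-11.504679  23.665377] [ 11.69215  113.613266]
knob 45 [-5.5749207 38.084908 ]
bed [ -65.56715 -105.44156] [ 55.658234 119.302895] ((-4.955333709716797, 6.8460693359375), (120.90267944335938, 224.74440002441406), 0.0850951075553894)
-20 -61.730484 64.028
-10 -59.160744 63.518078
10 -60.437294 42.80258
20 -61.29127 65.03902
meter/cutters diff 2.6812698412698412 39.93613445378151
```

```bash
python3 -c "
from station import arm
print(arm.job_done())"
```

```text
the job is handed in; nothing more can be done
None
```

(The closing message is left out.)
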